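# Make up the walk kit and the boot-care kit

## Task

Make up two kits from the stock on the bench, one thing to a compartment, each thing standing upright on the compartment's floor as it stood on the bench. The walk tray (two compartments) gets the torch and one reflector clip, either way round; the boot-care tray (three compartments) gets the brush in its long compartment and the smaller jar and the other reflector clip in its two square ones, either way round. Leave the bigger jar, the shoehorn and the key block where they are.

Things in the scene. Friction and masses are not known exactly. Their poses are not given: they have to be found in the camera images.
- boot_tray: The larger, nearly square wooden tray, THREE compartments, fixed, 146 (its x) x 152 (its y) mm; floor 4 mm thick; walls and dividers 4 mm thick, tops 14 mm above the bench. Origin: centre of underside, on the bench. Long compartment, 64 (x) x 144 (y) mm inside, centred at (-37, 0) mm in the tray frame (robot side at yaw 0); two square ones, 70 x 70 mm, at (+34, +37) and (+34, -37) mm.
- walk_tray: The smaller, oblong wooden tray, TWO compartments, fixed, 78 (its x) x 152 (its y) mm; floor 4 mm thick; walls and divider 4 mm thick, tops 14 mm above the bench. Origin: centre of underside, on the bench. Square compartments, 70 x 70 mm inside, centred at (0, +37) and (0, -37) mm in the tray frame.
- brush: Boot brush, bristles down: wooden back 108 (its x) x 40 (its y) mm, from 28 to 48 mm above the underside, over a stiff block of black bristles 98 x 34 mm; rigid throughout; about 140 g. Standing on the bench at the start; its origin is the centre of its underside and its z axis points up.
- clip_a: Orange plastic reflector clip, one of two alike: rigid, 46 mm long (its x), 26 mm thick (its y, from -13 to +13 mm), 36 mm tall; a 12 mm thick reflector plate (46 mm long) and a thinner tongue (30 mm long) behind it, joined at the top; about 40 g. Standing on the bench at the start; its origin is the centre of its underside and its z axis points up.
- clip_b: The other orange reflector clip, identical to clip_a; either may go in either kit. Standing on the bench at the start; its origin is the centre of its underside and its z axis points up.
- torch: Small aluminium torch standing on its lens, 80 mm tall: round head 42 mm in diameter up to 24 mm, tapering to a round barrel 29 mm in diameter from 34 mm up to the top; about 110 g. Standing on the bench at the start; its origin is the centre of its underside and its z axis points up.
- small_jar: The SMALLER of two wax jars of amber glass with a steel screw-top lid: 46 mm in diameter, 55 mm tall; straight glass up to 39 mm, lid 42 mm in diameter from 42 mm up; about 120 g; lid is fast. Standing on the bench at the start; its origin is the centre of its underside and its z axis points up.
- big_jar: The BIGGER jar, same make: 66 mm in diameter, 80 mm tall; stays where it is. Standing on the bench at the start; its origin is the centre of its underside and its z axis points up.
- shoehorn: Steel shoehorn lying flat, about 180 mm long (its x), 45 mm wide at the blade (+x end), 16 mm wide at the handle, 12 mm high; stays where it is. Origin at bench level near its middle.
- key_block: Wooden key block 80 (its x) x 45 x 35 mm with two upright brass keys reaching 63 mm above the bench; stays where it is. Standing on the bench at the start; its origin is the centre of its underside and its z axis points up.
There are look-alikes about, which are no part of the job. Leave any grey or turquoise look-alike of the clip_b alone. Leave any purple look-alike of the small_jar alone.

How it is judged:
By the outcome, as a careful person would: the job done as asked, in the order asked, and still so for the second after the job is handed in, with the robot touching nothing.
It also fails if it takes over 128 s, if anything falls off the work surface, if the arm or the gripper's body presses on something with over 40 N, if the wrist force passes 120 N, or if a joint passes its speed limit or range.

## Robot

A 6-joint arm with a two-finger parallel gripper is mounted at the origin on the work surface. World frame = base frame: x ahead of the robot, y to its left, z up, the work surface at z = 0. Lengths are in m, angles in degrees, forces in N, time in s.
With the tool pointing down it reaches from about 0.25 to 0.725 m from the base axis. Payload 9.7 kg.
Tool frame: the origin (TCP) lies on the mounting face of the last link; the fingertips stand 173 mm ahead of it and the grasp point (between the pads) lies 155 mm ahead of it; z points along the fingers, y is the line along which they close (so a half turn about z gives the same grasp; the last joint's range is limited). The gripper opens to 85 mm and grips with 20 to 120 N. Pads are 22 mm wide; open, the fingers measure 114 mm over their backs; the gripper's body (76 mm by 85 mm) begins 54 mm behind the grasp point. The pads swing forward as they close: fully open they stand 13 mm farther back than shut.
Start: joints at [-66.578, 4.979, 10.078, 95.1, 0, 90], TCP at [0.219, -0.505, 0.405] pointing down, gripper open.
Joint ranges: [-179.16, 179.16], [-48.56, 103.87], [-65.8, 70.77], [-126.05, 130.52], [-82.76, 87.17], [-180, 180]. Speed limits (degrees/s): [127.2, 127.2, 147.25, 180, 180, 180].

## Interface

Orientations are given as [roll, pitch, yaw] about the fixed x, y, z axes, in that order (R = Rz(yaw) Ry(pitch) Rx(roll)).
In Python, from workcell import bot, camera, camera_model, outline_of, pinpoint gives the robot as it stands.
- The arm moves only by the tool move_arm, never from a script. Its arguments are lists of equal length, an entry for each row: "jaw": the closure, from 0 (fully open) to 1 (shut); "delta_pos": the shift along the world's x, y, z in m, a list of three; "yaw": the turn about the world's z in rad. In form: {"jaw": [jaw, ...], "delta_pos": [[dx, dy, dz], ...], "yaw": [yaw, ...]}. A call has 1 to 10 rows; each row shifts and turns the commanded pose from where the row before left it; what a row does not reach is not made up. A row lasts 1/12 s, in which the tool goes at most 41.7 mm and 7.16 degrees, less where a joint would pass 70% of its speed; a pose out of reach is approached as far as the arm can. A call with a gripper value outside its range is refused whole. The fingers move at their own pace and stop on an object; "force" is the grip in N (left out, the last holds). Time passes only in rows, so rows that do not move let the fingers close. It gives the time, the measured TCP pose, the force, the opening and the grip force at its end, in the units of the state.
- bot.get_obs(): the state, without advancing time (a new reading comes with each control period).
- camera(name): name is "side" or "top"; returns the picture (480x640x3 uint8, red, green, blue); there is no depth.
- camera_model(name): a dict with "fx", "fy", "cx", "cy" (pixels), "R" (3x3) and "t" (3): a world point X has camera coordinates R X + t. Camera axes: x right, y down, z forward; pixel columns grow to the right and rows downward; lengths in m; the calibration is good to about 2 mm. A picture is of the moment at which its call begins. camera_model takes no time and is no camera call.
- bot.job_done(): hands the job in; it is judged then, once.
Trained networks look in the newest picture that a camera, given by its name, has taken for a name from the list of things; names that differ only in an ending like _2 or _b are one class to them, and where a whole thing is asked for, a point or a joint stands for the part that bears it (a point fixed in the world has none). Each returns a list of dicts, best first, with "confidence" (0 to 1); they miss things now and then, are a little off and sometimes report something else, mostly with a low value. They report only what shows in the picture. A call takes as long as a camera call. They do not tell look-alikes from the thing itself.
- outline_of(camera, thing): "mask" (480x640 bool, what is visible of it) and "xy" ([column, row] in pixels, amid what is visible of it).
- pinpoint(camera, thing): "xy" ([column, row] in pixels: a listed point, or the origin of a listed thing).
The state is a dict: "time": time; "q": joint angles; "qd": joint speeds; "joint_efforts": joint torques, N m; "ee_pos": TCP position; "tcp_rot": TCP orientation; "wrist_force": force on the tool from outside, world axes, zero at the start; "torque": the same for the moment, N m; "opening": finger opening in m; "grasp_force": force on a finger pad.
Only numpy, scipy, OpenCV 4.12 (cv2) and the standard library are available. Lean on these libraries where they do the work, as an engineer would, in place of code of your own. Each camera call takes 0.05 s, during which the arm holds its last target. There are 200 camera calls.

## Working session

There is one attempt and no reset: what is moved stays moved. The work goes in short steps, Python scripts to look and compute and a tool call to move; the robot and the scene stay as the last step left them, time stands still between calls to the robot, and variables do not carry over. Pictures are saved under pics/ and viewed, at most 14 in all, crops included, and the job is handed in when it is done.

Besides the shell and the picture viewer there is one more tool, called after "Emit:" as name([rows], argument=value, ...), one row to a line, values as JSON. move_arm: Moves the arm, as the interface text tells. Its arguments: {"type":"object","properties":{"jaw":{"type":"array"},"delta_pos":{"type":"array"},"yaw":{"type":"array"},"force":{"type":"number"}},"required":["jaw","delta_pos","yaw"]}

```bash
mkdir -p pics
python3 - <<'E'
from workcell import bot,camera,camera_model
import cv2,numpy as np
for n in("top","side"):
    cv2.imwrite(f"pics/{n}0.png",camera(n)[...,::-1])
    m=camera_model(n);print(n,m["fx"],m["cx"],m["cy"],np.round(m["R"],3).tolist(),m["t"])
print(bot.get_obs())
E
```

```text
top 619.7117756287607 319.2857862653927 248.8010208522561 [[-0.011, -1.0, 0.001], [-0.984, 0.011, -0.18], [0.18, -0.003, -0.984]] [0.00940619 0.5391278  1.14532803]
side 491.130448350041 321.51753057061313 246.67281692618945 [[-0.996, -0.094, 0.007], [-0.064, 0.613, -0.787], [0.07, -0.784, -0.616]] [0.54111454 0.08178215 1.01600731]
{'time': 0.1, 'q': array([-6.65797991e+01,  5.00630860e+00,  1.00404173e+01,  9.50984455e+01,
        1.20613861e-03,  9.00008592e+01]), 'qd': array([ 0.1019563 , -0.14903534,  0.14014596, -0.04885084,  0.04012187,
       -0.03596373]), 'joint_efforts': array([ 3.62503069e-04, -5.21561658e+01,  4.65652478e+01,  1.59199949e-02,
        2.75523817e-06, -2.75023929e-06]), 'ee_pos': array([ 0.21861301, -0.50469067,  0.40408233]), 'tcp_rot': array([-1.79935663e+02, -1.20517307e-03,  2.34193404e+01]), 'wrist_force': array([-0.13519619, -0.45642786, -0.17723153]), 'torque': array([-0.04123599,  0.00873639,  0.01219496]), 'grasp_force': 0.0, 'opening': 0.08552208281758295}
```

View pics/top0.png

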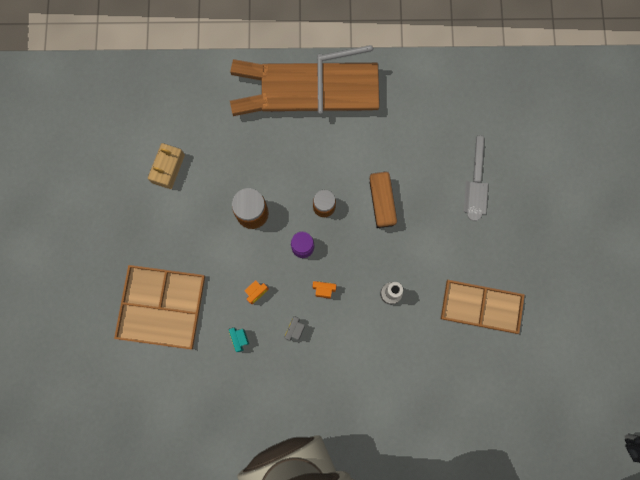

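View pics/side0.png

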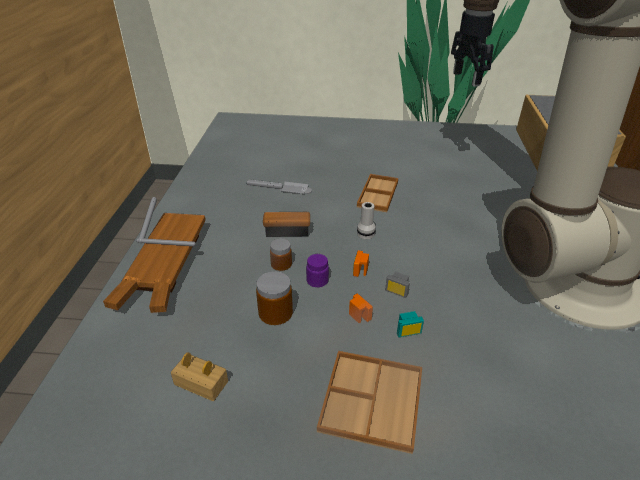

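```bash
cat > h.py <<'E'
from workcell import bot,camera,camera_model,outline_of,pinpoint
import cv2,numpy as np
from scipy.optimize import minimize
M={n:camera_model(n) for n in("top","side")}
def proj(n,X):
    m=M[n];c=X@np.array(m["R"]).T+m["t"]
    return np.c_[m["fx"]*c[:,0]/c[:,2]+m["cx"],m["fy"]*c[:,1]/c[:,2]+m["cy"]]
def back(n,uv,z):
    m=M[n];R=np.array(m["R"]);o=-R.T@m["t"];d=R.T@[(uv[0]-m["cx"])/m["fx"],(uv[1]-m["cy"])/m["fy"],1]
    return (o+d*(z-o[2])/d[2])[:2]
def box(x0,x1,y0,y1,z0,z1): return np.array([[x,y,z] for x in(x0,x1) for y in(y0,y1) for z in(z0,z1)])/1e3
def cyl(d,z0,z1): return np.array([[d/2*np.cos(a),d/2*np.sin(a),z] for a in np.arange(0,6.28,.2) for z in(z0,z1)])/1e3
P={"boot_tray":[box(-73,73,-76,76,0,14)],"walk_tray":[box(-39,39,-76,76,0,14)],
"brush":[box(-54,54,-20,20,28,48),box(-49,49,-17,17,0,28)],
"clip_a":[box(-23,23,1,13,0,36),box(-15,15,-13,13,26,36),box(-15,15,-13,-7,0,36)],
"torch":[cyl(42,0,24),np.r_[cyl(42,24,24.1),cyl(29,34,34.1)],cyl(29,34,80)],
"small_jar":[cyl(46,0,39),cyl(42,42,55)],"big_jar":[cyl(66,0,57),cyl(60,60,80)],"key_block":[box(-40,40,-22.5,22.5,0,35)]}
S=4
def sil(n,name,p):
    c,s=np.cos(p[2]),np.sin(p[2]);R=np.array([[c,-s,0],[s,c,0],[0,0,1]])
    im=np.zeros((480*S,640*S),np.uint8)
    for Q in P[name]:
        h=cv2.convexHull((proj(n,Q@R.T+[p[0],p[1],0])).astype(np.float32))
        cv2.fillConvexPoly(im,np.round((h+.5)*S*16).astype(np.int32),1,shift=4)
    return cv2.resize(im.astype(np.float32),(640,480),interpolation=cv2.INTER_AREA)
def fit(name,masks,yaws=(0,)):
    best=None
    n0,m0=next(iter(masks.items()));r,c=np.nonzero(m0);x0=back(n0,(c.mean(),r.mean()),.02)
    def f(p):
        q=[p[0]/100,p[1]/100,p[2]/5];e=0
        for n,m in masks.items():
            e+=np.abs(sil(n,name,q)-m).sum()/m.sum()
        return e
    for y in yaws:
        r=minimize(f,[x0[0]*100,x0[1]*100,y*5],method="Nelder-Mead",options=dict(initial_simplex=np.array([[0,0,0],[1,0,0],[0,1,0],[0,0,1]])+[x0[0]*100,x0[1]*100,y*5],maxfev=120))
        if best is None or r.fun<best[0]: best=(r.fun,r.x/[100,100,5])
    return best
E
cat > a.py <<'E'
from h import *
camera("top");camera("side")
for name in P:
    o={n:[d for d in outline_of(n,name) if d["confidence"]>.3] for n in M}
    for n in M: print(name,n,[(np.round(d["xy"]).astype(int).tolist(),round(d["confidence"],2),int(d["mask"].sum())) for d in o[n]])
    ys=(0,) if name in("torch","small_jar","big_jar") else np.arange(0,6.2 if name=="clip_a" else 3.1,.52)
    for d in o["top"]:
        e,p=fit(name,{"top":d["mask"]},ys);s=""
        uv=proj("side",np.array([[p[0],p[1],.02]]))[0]
        k=[b for b in o["side"] if np.linalg.norm(np.array(b["xy"])-uv)<15]
        if k:
            e2,p2=fit(name,{"side":k[0]["mask"]},[p[2]]); e3,p3=fit(name,{"top":d["mask"],"side":k[0]["mask"]},[p[2],p[2]+np.pi]);s=f"side {np.round(p2,4)} {e2:.2f} both {np.round(p3,4)} {e3:.2f}"
        print("  ",np.round(d["xy"]),"top",np.round(p,4),f"{e:.2f}",s)
E
time python3 a.py
```

```text
boot_tray top [([158, 303], 0.82, 6009), ([250, 208], 0.65, 1165)]
boot_tray side [([370, 400], 0.72, 7951), ([282, 252], 0.37, 582)]
   [158. 303.] top [ 0.4361  0.3168 -0.1403] 0.02 side [ 0.4322  0.3172 -0.1485] 0.01 both [ 0.4339  0.3171 -0.1392] 0.07
   [250. 208.] top [0.6785 0.1225 0.552 ] 3.63 
walk_tray top [([483, 305], 0.76, 3139)]
walk_tray side [([378, 192], 0.9, 1035)]
   [483. 305.] top [ 0.4292 -0.3151 -0.2003] 0.04 side [ 0.4257 -0.3167 -0.1975] 0.10 both [ 0.427  -0.3154 -0.1996] 0.19
brush top []
brush side [([286, 223], 0.64, 1077)]
clip_a top [([236, 339], 0.87, 335), ([324, 289], 0.66, 260), ([253, 288], 0.6, 303), ([294, 329], 0.5, 265)]
clip_a side [([394, 284], 0.98, 464), ([362, 309], 0.91, 428), ([410, 325], 0.76, 535), ([358, 266], 0.55, 235), ([284, 184], 0.53, 485)]
   [236. 339.] top [0.372  0.1597 0.3106] 0.08 side [0.3679 0.1588 0.3829] 0.09 both [0.3705 0.1593 0.3335] 0.28
   [324. 289.] top [ 0.4642 -0.005   4.5538] 0.22 side [ 4.6180e-01 -4.4000e-03  4.6377e+00] 0.31 both [ 0.4626 -0.0054  4.6441] 0.59
   [253. 288.] top [0.4635 0.1299 2.3302] 0.11
[... 474 characters left out ...]
94, 573), ([313, 271], 0.57, 684)]
   [324. 203.] top [ 0.6372 -0.0071  0.0676] 0.05 side [ 0.6332 -0.0106 -0.0331] 0.13 both [ 0.6352 -0.007   3.3556] 0.25
   [304. 244.] top [0.5525 0.0369 0.1209] 0.14 side [0.5498 0.0353 0.1994] 0.05 both [0.5505 0.036  3.4571] 0.24
big_jar top [([248, 206], 0.87, 1166)]
big_jar side [([274, 299], 0.7, 1710)]
   [248. 206.] top [0.6244 0.1386 0.2498] 0.02 side [0.6214 0.1372 0.0315] 0.03 both [0.6228 0.138  0.496 ] 0.11
key_block top [([166, 168], 0.95, 1096)]
key_block side [([200, 374], 0.88, 1746)]
   [166. 168.] top [0.7196 0.3113 2.804 ] 0.07 side [0.7174 0.3114 2.7943] 0.07 both [0.7186 0.3114 2.7976] 0.15
real	1m42.856s
user	2m22.633s
sys	0m19.588s
```

```bash
cat > b.py <<'E'
from h import *
ims={n:camera(n)[...,::-1].copy() for n in M}
for t in range(3):
    o=outline_of("top","brush")
    print([(d["xy"],d["confidence"],d["mask"].sum()) for d in o])
    o=[d for d in o if abs(d["xy"][0]-383)<15 and abs(d["xy"][1]-200)<15]
    if o: break
s=[d for d in outline_of("side","brush") if abs(d["xy"][0]-286)<10][0]["mask"]
if o: e,p=fit("brush",{"top":o[0]["mask"]},np.arange(0,3.1,.5));print("top",e,p);pb=p
e,p=fit("brush",{"side":s},[pb[2]] if o else np.arange(0,3.1,.5));print("side",e,p)
if not o: pb=p
o=[d for d in outline_of("side","torch")];print([(d["xy"],d["confidence"],d["mask"].sum()) for d in o])
o=[d for d in o if abs(d["xy"][0]-367)<10]
if o: print(fit("torch",{"side":o[0]["mask"]}))
L=[("brush",pb),("clip_a",[.4642,-.005,4.60]),("clip_a",[.4635,.13,2.33]),("torch",[.4566,-.1354,0]),("boot_tray",[.4361,.3168,-.14]),("walk_tray",[.4292,-.3151,-.2]),("small_jar",[.6372,-.0071,0])]
big={n:cv2.resize(im,None,fx=3,fy=3,interpolation=cv2.INTER_CUBIC) for n,im in ims.items()}
for n in M:
    for name,p in L:
        m=cv2.resize(sil(n,name,p),None,fx=3,fy=3)>.5
        c,_=cv2.findContours(m.astype(np.uint8),0,1);cv2.drawContours(big[n],c,-1,(0,255,0),1)
cv2.imwrite("pics/o1.png",big["top"][500:960,690:1260]);cv2.imwrite("pics/o2.png",big["side"][500:1000,780:1260])
E
python3 b.py
```

```text
[([378.4, 197.0], 0.88, np.int64(1194))]
top 0.05150753768844221 [ 0.64067316 -0.12247531  3.26922324]
side 0.05968370883882149 [ 0.63655963 -0.12192888  3.20230081]
[([364.0, 225.6], 0.84, np.int64(529))]
(np.float64(0.05281190926275992), array([ 0.45354135, -0.13787374,  0.17453871]))
```

View pics/o1.png

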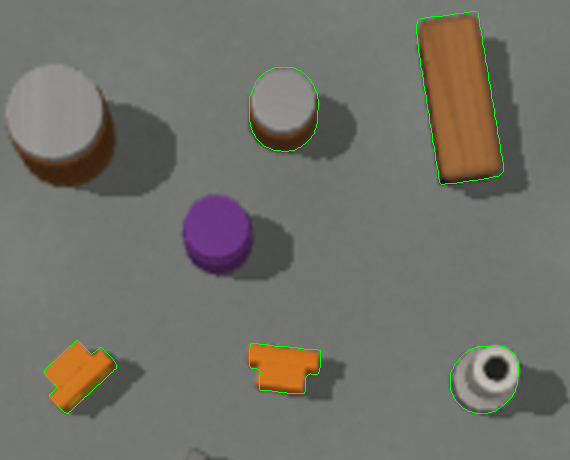

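View pics/o2.png

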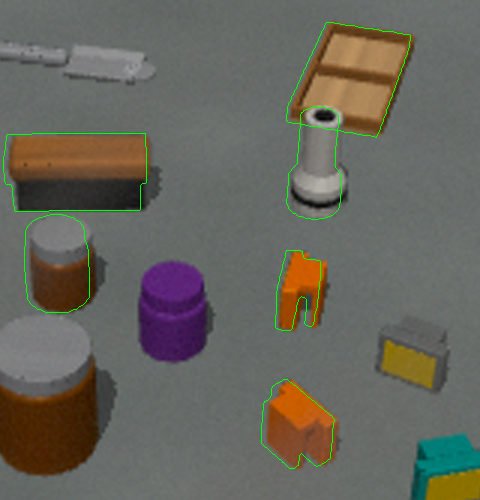

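Emit:
move_arm([
  [0.0153, 0.0312, -0.0065],
  [0.0153, 0.0312, -0.0065],
  [0.0153, 0.0312, -0.0065],
  [0.0153, 0.0312, -0.0065],
  [0.0153, 0.0312, -0.0065],
  [0.0153, 0.0312, -0.0065],
  [0.0153, 0.0312, -0.0065],
  [0.0153, 0.0312, -0.0065],
], jaw=[0, 0, 0, 0, 0, 0, 0, 0], yaw=[0.066, 0.066, 0.066, 0.066, 0.066, 0.066, 0.066, 0.066], force=40)

```text
time: 1.92
ee_pos: [0.3413, -0.2535, 0.3525]
tcp_rot: [180.0, -0.0, 53.8]
wrist_force: [0.6, -0.8, 0.6]
opening: 0.0853
grasp_force: 0.0
```

Emit:
move_arm([
  [0.0153, 0.0312, -0.0065],
  [0.0153, 0.0312, -0.0065],
  [0.0153, 0.0312, -0.0065],
  [0.0153, 0.0312, -0.0065],
  [0.0153, 0.0312, -0.0065],
  [0.0153, 0.0312, -0.0065],
  [0.0153, 0.0312, -0.0065],
  [0.0153, 0.0312, -0.0065],
  [0, 0, 0],
], jaw=[0, 0, 0, 0, 0, 0, 0, 0, 0], yaw=[0.066, 0.066, 0.066, 0.066, 0.066, 0.066, 0.066, 0.066, 0])

```text
time: 2.67
ee_pos: [0.4648, -0.0014, 0.2993]
tcp_rot: [-180.0, -0.1, 84.4]
wrist_force: [0.0, -0.5, 0.0]
opening: 0.0855
grasp_force: 0.0
```

Emit:
move_arm([
  [-0.002, -0.004, -0.025],
  [0, 0, -0.03],
  [0, 0, -0.03],
  [0, 0, -0.022],
  [0, 0, -0.01],
  [0, 0, 0],
  [0, 0, 0],
  [0, 0, 0],
  [0, 0, 0],
  [0, 0, 0],
], jaw=[0, 0, 0, 0, 0, 0, 0.8, 0.8, 0.8, 0.8], yaw=[0, 0, 0, 0, 0, 0, 0, 0, 0, 0], force=40)

```text
time: 3.5
ee_pos: [0.4619, -0.0095, 0.185]
tcp_rot: [179.9, -0.0, 83.9]
wrist_force: [-0.3, -0.1, -0.6]
opening: 0.0389
grasp_force: 0.0
```

Emit:
move_arm([
  [0, 0, 0],
  [0, 0, 0],
  [0, 0, 0],
  [0, 0, 0],
], jaw=[0.9, 0.9, 0.9, 0.9], yaw=[0, 0, 0, 0])

```text
time: 3.83
ee_pos: [0.4618, -0.0095, 0.1847]
tcp_rot: [179.9, -0.0, 83.9]
wrist_force: [-0.8, -0.0, 7.3]
opening: 0.0254
grasp_force: 40.0
```

Emit:
move_arm([
  [0, 0, 0.02],
  [0, 0, 0.04],
  [0, 0, 0.04],
  [0, 0, 0.02],
  [-0.003, -0.0247, 0],
  [-0.003, -0.0247, 0],
  [-0.003, -0.0247, 0],
  [-0.003, -0.0247, 0],
  [-0.003, -0.0247, 0],
  [-0.003, -0.0247, 0],
], jaw=[0.9, 0.9, 0.9, 0.9, 0.9, 0.9, 0.9, 0.9, 0.9, 0.9], yaw=[0, 0, 0, 0, 0, 0, 0, 0, 0, 0])

```text
time: 4.67
ee_pos: [0.4431, -0.1588, 0.3038]
tcp_rot: [180.0, 0.0, 83.9]
wrist_force: [0.2, 0.8, 0.1]
opening: 0.0251
grasp_force: 39.5
```

Emit:
move_arm([
  [-0.003, -0.0247, 0],
  [-0.003, -0.0247, 0],
  [-0.003, -0.0247, 0],
  [-0.003, -0.0247, 0],
  [-0.003, -0.0247, 0],
  [-0.003, -0.0247, 0],
  [-0.003, -0.0247, 0],
  [-0.003, -0.0247, 0],
  [0, 0, 0],
  [0, 0, 0],
], jaw=[0.9, 0.9, 0.9, 0.9, 0.9, 0.9, 0.9, 0.9, 0.9, 0.9], yaw=[0, 0, 0, 0, 0, 0, 0, 0, 0, 0])

```text
time: 5.5
ee_pos: [0.4191, -0.3562, 0.3033]
tcp_rot: [-180.0, -0.0, 83.8]
wrist_force: [-0.6, 0.5, 0.1]
opening: 0.0253
grasp_force: 39.5
```

Emit:
move_arm([
  [0, 0, -0.03],
  [0, 0, -0.03],
  [0, 0, -0.03],
  [0, 0, -0.015],
  [0, 0, -0.008],
  [0, 0, 0],
  [0, 0, 0],
], jaw=[0.9, 0.9, 0.9, 0.9, 0.9, 0.9, 0.9], yaw=[0, 0, 0, 0, 0, 0, 0])

```text
time: 6.08
ee_pos: [0.4197, -0.3547, 0.1912]
tcp_rot: [180.0, 0.0, 84.0]
wrist_force: [0.2, 0.3, -0.8]
opening: 0.0254
grasp_force: 40.3
```

Emit:
move_arm([
  [0, 0, -0.0015],
  [0, 0, -0.001],
  [0, 0, 0],
  [0, 0, 0],
  [0, 0, 0],
  [0, 0, 0.02],
  [0, 0, 0.04],
  [0, 0, 0.04],
], jaw=[0.9, 0.9, 0.9, 0.55, 0.5, 0.5, 0.5, 0.5], yaw=[0, 0, 0, 0, 0, 0, 0, 0])

```text
time: 6.75
ee_pos: [0.4189, -0.3549, 0.2882]
tcp_rot: [-179.8, -0.1, 83.9]
wrist_force: [1.1, -0.9, 0.5]
opening: 0.0427
grasp_force: 0.0
```

Emit:
move_arm([
  [0.004, 0.0243, 0.003],
  [0.004, 0.0243, 0.003],
  [0.004, 0.0243, 0],
  [0.004, 0.0243, 0],
  [0.004, 0.0243, 0],
  [0.004, 0.0243, 0],
  [0.004, 0.0243, 0],
  [0.004, 0.0243, 0],
  [0.0036, 0.0244, 0],
  [0, 0, 0],
], jaw=[0.2, 0, 0, 0, 0, 0, 0, 0, 0, 0], yaw=[0, 0, 0, 0, 0, 0, 0, 0, 0, 0])

```text
time: 7.58
ee_pos: [0.4553, -0.1337, 0.2945]
tcp_rot: [180.0, -0.0, 84.1]
wrist_force: [-0.2, -0.9, -0.0]
opening: 0.0855
grasp_force: 0.0
```

Emit:
move_arm([
  [0, 0, -0.03],
  [0, 0, -0.03],
  [0, 0, -0.025],
  [0, 0, 0],
  [0, 0, 0],
  [0, 0, 0],
  [0, 0, 0],
  [0, 0, 0],
  [0, 0, 0],
  [0, 0, 0],
], jaw=[0, 0, 0, 0, 0.5, 0.9, 0.9, 0.9, 0.9, 0.9], yaw=[0, 0, 0, 0, 0, 0, 0, 0, 0, 0])

```text
time: 8.42
ee_pos: [0.4554, -0.1367, 0.2105]
tcp_rot: [179.9, 0.0, 83.9]
wrist_force: [-0.4, -0.8, 6.7]
opening: 0.0274
grasp_force: 38.9
```

Emit:
move_arm([
  [0, 0, 0.02],
  [0, 0, 0.03],
  [0, 0, 0.03],
  [-0.0034, -0.0238, 0],
  [-0.0034, -0.0238, 0],
  [-0.0034, -0.0238, 0],
  [-0.0034, -0.0238, 0],
  [-0.0034, -0.0238, 0],
  [-0.0034, -0.0238, 0],
  [0, 0, 0],
], jaw=[0.9, 0.9, 0.9, 0.9, 0.9, 0.9, 0.9, 0.9, 0.9, 0.9], yaw=[0, 0, 0, 0, 0, 0, 0, 0, 0, 0])

```text
time: 9.25
ee_pos: [0.434, -0.2822, 0.2891]
tcp_rot: [180.0, 0.1, 83.8]
wrist_force: [-0.5, -0.3, -1.2]
opening: 0.0274
grasp_force: 39.7
```

Emit:
move_arm([
  [0, 0, -0.02],
  [0, 0, -0.03],
  [0, 0, -0.018],
  [0, 0, -0.006],
  [0, 0, 0],
  [0, 0, 0],
], jaw=[0.9, 0.9, 0.9, 0.9, 0.9, 0.9], yaw=[0, 0, 0, 0, 0, 0])

```text
time: 9.75
ee_pos: [0.4347, -0.2791, 0.2156]
tcp_rot: [180.0, 0.0, 83.9]
wrist_force: [-0.1, 0.0, -1.4]
opening: 0.0275
grasp_force: 39.7
```

Emit:
move_arm([
  [0, 0, -0.0012],
  [0, 0, 0],
  [0, 0, 0],
  [0, 0, 0],
  [0, 0, 0],
  [0, 0, 0.02],
  [0, 0, 0.04],
  [0, 0, 0.04],
], jaw=[0.9, 0.9, 0.55, 0.5, 0.5, 0.5, 0.3, 0], yaw=[0, 0, 0, 0, 0, 0, 0, 0])

```text
time: 10.42
ee_pos: [0.4341, -0.2789, 0.3141]
tcp_rot: [-179.8, -0.1, 83.9]
wrist_force: [1.3, 0.1, 0.1]
opening: 0.0656
grasp_force: 0.0
```

Run:
```python
from h import *
im=camera("top")[...,::-1]
s=camera("side")[...,::-1]
a=cv2.resize(im[240:400,360:560],None,fx=2.5,fy=2.5);b=cv2.resize(s[120:280,250:450],None,fx=2,fy=2.5)
cv2.imwrite("pics/c1.png",np.hstack([a,b])[:,:800])
```

```text
(no output)
```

View pics/c1.png

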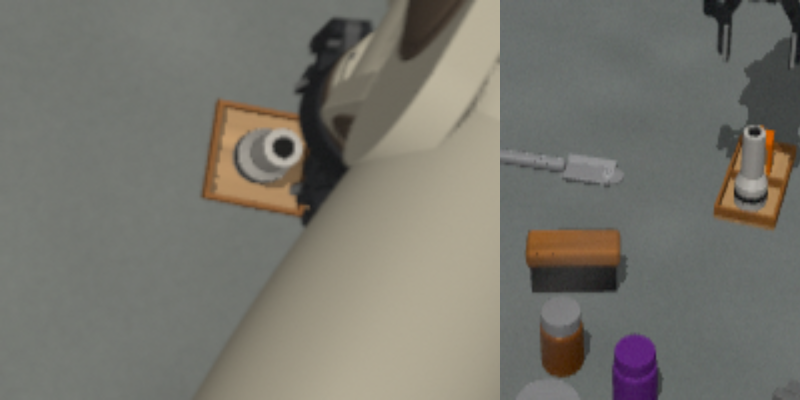

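Emit:
move_arm([
  [0.017, 0.0131, 0],
  [0.017, 0.0131, 0],
  [0.017, 0.0131, 0],
  [0.017, 0.0131, 0],
  [0.017, 0.0131, 0],
  [0.017, 0.0131, 0],
], jaw=[0, 0, 0, 0, 0, 0], yaw=[-0.1118, -0.1118, -0.1118, -0.1118, -0.1118, -0.1118])

```text
time: 11.02
ee_pos: [0.5374, -0.1999, 0.3139]
tcp_rot: [180.0, -0.0, 45.2]
wrist_force: [-0.6, -0.3, 0.1]
opening: 0.0855
grasp_force: 0.0
```

Emit:
move_arm([
  [0.017, 0.0131, 0],
  [0.017, 0.0131, 0],
  [0.017, 0.0131, 0],
  [0.017, 0.0131, 0],
  [0.017, 0.0131, 0],
  [0.017, 0.0131, 0],
  [0, 0, 0],
  [0, 0, 0],
], jaw=[0, 0, 0, 0, 0, 0, 0, 0], yaw=[-0.1118, -0.1118, -0.1118, -0.1118, -0.1118, -0.1118, 0, 0])

```text
time: 11.68
ee_pos: [0.6391, -0.1214, 0.3133]
tcp_rot: [-180.0, 0.1, 7.2]
wrist_force: [-0.3, -0.1, -0.0]
opening: 0.0852
grasp_force: 0.0
```

Down to TCP z ≈ 0.191 and grip.

Emit:
move_arm([
  [0, 0, -0.03],
  [0, 0, -0.035],
  [0, 0, -0.035],
  [0, 0, -0.022],
  [0, 0, 0],
  [0, 0, 0],
  [0, 0, 0],
  [0, 0, 0],
  [0, 0, 0],
  [0, 0, 0],
], jaw=[0, 0, 0, 0, 0, 0.5, 0.8, 0.8, 0.8, 0.8], yaw=[0, 0, 0, 0, 0, 0, 0, 0, 0, 0], force=50)

```text
time: 12.52
ee_pos: [0.6392, -0.1223, 0.1945]
tcp_rot: [179.9, -0.2, 7.1]
wrist_force: [-0.7, -0.9, 6.1]
opening: 0.0393
grasp_force: 51.6
```

Emit:
move_arm([
  [0, 0, 0.02],
  [0, 0, 0.04],
  [0, 0, 0.04],
  [0, 0, 0.02],
  [-0.0151, 0.0278, 0],
  [-0.0151, 0.0278, 0],
  [-0.0151, 0.0278, 0],
  [-0.0151, 0.0278, 0],
  [-0.0151, 0.0278, 0],
  [-0.0151, 0.0278, 0],
], jaw=[0.8, 0.8, 0.8, 0.8, 0.8, 0.8, 0.8, 0.8, 0.8, 0.8], yaw=[0, 0, 0, 0, 0.0816, 0.0816, 0.0816, 0.0816, 0.0816, 0.0816])

```text
time: 13.35
ee_pos: [0.5471, 0.0458, 0.313]
tcp_rot: [180.0, -0.1, 35.3]
wrist_force: [0.1, 0.5, -1.0]
opening: 0.0392
grasp_force: 50.8
```

Emit:
move_arm([
  [-0.0151, 0.0278, 0],
  [-0.0151, 0.0278, 0],
  [-0.0151, 0.0278, 0],
  [-0.0151, 0.0278, 0],
  [-0.0151, 0.0278, 0],
  [-0.0151, 0.0278, 0],
  [-0.0151, 0.0278, 0],
  [-0.0151, 0.0278, 0],
  [-0.0151, 0.0278, 0],
  [-0.0151, 0.0278, 0],
], jaw=[0.8, 0.8, 0.8, 0.8, 0.8, 0.8, 0.8, 0.8, 0.8, 0.8], yaw=[0.0816, 0.0816, 0.0816, 0.0816, 0.0816, 0.0816, 0.0816, 0.0816, 0.0816, 0.0816])

```text
time: 14.18
ee_pos: [0.396, 0.324, 0.3131]
tcp_rot: [179.9, -0.1, 82.1]
wrist_force: [1.0, 0.5, -1.5]
opening: 0.0389
grasp_force: 50.7
```

Emit:
move_arm([
  [0, 0, 0],
  [0, 0, 0],
], jaw=[0.8, 0.8], yaw=[0, 0])

```text
time: 14.35
ee_pos: [0.3962, 0.3239, 0.3128]
tcp_rot: [180.0, -0.0, 82.0]
wrist_force: [0.5, -0.2, -0.8]
opening: 0.0393
grasp_force: 50.8
```

Emit:
move_arm([
  [0.001, -0.0015, -0.03],
  [0, 0, -0.035],
  [0, 0, -0.03],
  [0, 0, -0.01],
  [0, 0, -0.007],
  [0, 0, 0],
  [0, 0, 0],
], jaw=[0.8, 0.8, 0.8, 0.8, 0.8, 0.8, 0.8], yaw=[0, 0, 0, 0, 0, 0, 0])

```text
time: 14.93
ee_pos: [0.3987, 0.3213, 0.2017]
tcp_rot: [179.9, -0.1, 81.8]
wrist_force: [0.4, 0.3, -1.2]
opening: 0.0392
grasp_force: 50.8
```

Emit:
move_arm([
  [0, 0, -0.0015],
  [0, 0, -0.0012],
  [0, 0, 0],
], jaw=[0.8, 0.8, 0.8], yaw=[0, 0, 0])

```text
time: 15.18
ee_pos: [0.3985, 0.3215, 0.1985]
tcp_rot: [179.9, -0.1, 81.9]
wrist_force: [1.6, -0.2, 3.6]
opening: 0.0394
grasp_force: 51.2
```

Emit:
move_arm([
  [0, 0, 0],
  [0, 0, 0],
  [0, 0, 0],
  [0, 0, 0.02],
  [0, 0, 0.04],
  [0, 0, 0.04],
  [0, 0, 0.01],
], jaw=[0.45, 0.35, 0.35, 0.35, 0.35, 0.35, 0.2], yaw=[0, 0, 0, 0, 0, 0, 0])

```text
time: 15.77
ee_pos: [0.3985, 0.3216, 0.3134]
tcp_rot: [179.7, -0.3, 81.9]
wrist_force: [0.3, 0.3, 1.6]
opening: 0.0666
grasp_force: 0.0
```

Emit:
move_arm([
  [0.0169, -0.0235, 0],
  [0.0169, -0.0235, 0],
  [0.0169, -0.0235, 0],
  [0.0169, -0.0235, 0],
  [0.0169, -0.0235, 0],
  [0.0169, -0.0235, 0],
  [0.0169, -0.0235, 0],
], jaw=[0, 0, 0, 0, 0, 0, 0], yaw=[-0.102, -0.102, -0.102, -0.102, -0.102, -0.102, -0.102])

```text
time: 16.35
ee_pos: [0.517, 0.1555, 0.3073]
tcp_rot: [-180.0, -0.0, 40.7]
wrist_force: [-0.3, 0.0, 0.2]
opening: 0.0852
grasp_force: 0.0
```

Emit:
move_arm([
  [0.0169, -0.0235, 0],
  [0.0169, -0.0235, 0],
  [0.0169, -0.0235, 0],
  [0.0169, -0.0235, 0],
  [0.0169, -0.0235, 0],
  [0.0169, -0.0235, 0],
  [0.0169, -0.0235, 0],
  [0, 0, 0],
  [0, 0, 0],
], jaw=[0, 0, 0, 0, 0, 0, 0, 0, 0], yaw=[-0.102, -0.102, -0.102, -0.102, -0.102, -0.102, -0.102, 0, 0])

```text
time: 17.1
ee_pos: [0.6351, -0.009, 0.3065]
tcp_rot: [-180.0, 0.1, -0.0]
wrist_force: [-0.1, 0.3, 0.5]
opening: 0.0855
grasp_force: 0.0
```

Emit:
move_arm([
  [0, 0, -0.03],
  [0, 0, -0.035],
  [0, 0, -0.035],
  [0, 0, -0.022],
  [0, 0, 0],
  [0, 0, 0],
  [0, 0, 0],
  [0, 0, 0],
  [0, 0, 0],
  [0, 0, 0],
], jaw=[0, 0, 0, 0, 0, 0.5, 0.8, 0.8, 0.8, 0.8], yaw=[0, 0, 0, 0, 0, 0, 0, 0, 0, 0], force=50)

```text
time: 17.93
ee_pos: [0.6354, -0.0075, 0.1882]
tcp_rot: [-180.0, -0.2, 0.1]
wrist_force: [-0.5, 0.2, 6.1]
opening: 0.0444
grasp_force: 51.6
```

Emit:
move_arm([
  [0, 0, 0.02],
  [0, 0, 0.04],
  [0, 0, 0.04],
  [0, 0, 0.02],
  [-0.0116, 0.0254, 0],
  [-0.0116, 0.0254, 0],
  [-0.0116, 0.0254, 0],
  [-0.0116, 0.0254, 0],
  [-0.0116, 0.0254, 0],
  [-0.0116, 0.0254, 0],
], jaw=[0.8, 0.8, 0.8, 0.8, 0.8, 0.8, 0.8, 0.8, 0.8, 0.8], yaw=[0, 0, 0, 0, 0, 0, 0, 0, 0, 0])

```text
time: 18.77
ee_pos: [0.5697, 0.0703, 0.3061]
tcp_rot: [-177.1, -0.1, 6.5]
wrist_force: [1.2, 0.1, -0.8]
opening: 0.0441
grasp_force: 51.5
```

Emit:
move_arm([
  [-0.0116, 0.0254, 0],
  [-0.0116, 0.0254, 0],
  [-0.0116, 0.0254, 0],
  [-0.0116, 0.0254, 0],
  [-0.0116, 0.0254, 0],
  [-0.0116, 0.0254, 0],
  [-0.0116, 0.0254, 0],
  [-0.0116, 0.0254, 0],
  [0, 0, 0],
  [0, 0, 0],
], jaw=[0.8, 0.8, 0.8, 0.8, 0.8, 0.8, 0.8, 0.8, 0.8, 0.8], yaw=[0, 0, 0, 0, 0, 0, 0, 0, 0, 0])

```text
time: 19.6
ee_pos: [0.5037, 0.1571, 0.304]
tcp_rot: [-172.6, 0.1, 15.8]
wrist_force: [0.6, 0.4, -1.9]
opening: 0.0443
grasp_force: 51.5
```

Emit:
move_arm([
  [0, 0, -0.03],
  [0, 0, -0.035],
  [0, 0, -0.03],
  [0, 0, -0.012],
  [0, 0, -0.006],
  [0, 0, 0],
  [0, 0, 0],
], jaw=[0.8, 0.8, 0.8, 0.8, 0.8, 0.8, 0.8], yaw=[0, 0, 0, 0, 0, 0, 0])

```text
time: 20.18
ee_pos: [0.5046, 0.1565, 0.1924]
tcp_rot: [-172.6, -0.0, 15.7]
wrist_force: [0.6, 0.2, -1.1]
opening: 0.0442
grasp_force: 51.5
```

Run:
```python
from h import *
print(bot.get_obs()["q"].round(1))
im=camera("top")[...,::-1]
s=camera("side")[...,::-1]
a=cv2.resize(im[190:390,110:310],None,fx=2,fy=2);b=cv2.resize(s[220:420,230:430],None,fx=2,fy=2)
cv2.imwrite("pics/c2.png",np.hstack([a,b]))
```

```text
[ 15.7   3.4 -15.3  71.3   7.4 179.9]
```

View pics/c2.png

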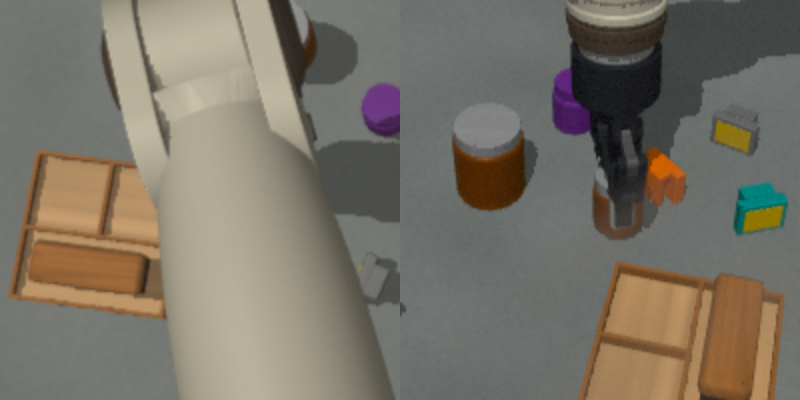

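Emit:
move_arm([
  [0, 0, 0.02],
  [0, 0, 0.03],
  [0, 0, 0.03],
  [0, 0, 0.03],
  [0, 0, 0],
  [0, 0, 0],
], jaw=[0.8, 0.8, 0.8, 0.8, 0.8, 0.8], yaw=[0, 0, 0, 0, 0.1, 0.1])

```text
time: 20.78
ee_pos: [0.5045, 0.1566, 0.305]
tcp_rot: [-172.7, -0.3, 27.4]
wrist_force: [-0.3, -0.1, -1.3]
opening: 0.0441
grasp_force: 51.5
```

Emit:
move_arm([
  [0, 0, 0],
  [0, 0, 0],
  [0, 0, 0],
  [0, 0, 0],
  [0, 0, 0],
  [0, 0, 0],
], jaw=[0.8, 0.8, 0.8, 0.8, 0.8, 0.8], yaw=[0.1, 0.1, 0.1, 0.1, 0.1, 0])

```text
time: 21.28
ee_pos: [0.5042, 0.1566, 0.3022]
tcp_rot: [-172.7, -0.0, 56.1]
wrist_force: [-0.2, -1.1, -0.3]
opening: 0.0443
grasp_force: 51.5
```

Emit:
move_arm([
  [0, 0, 0],
  [0, 0, 0],
  [0, 0, 0],
  [0, 0, 0],
  [0, 0, 0],
  [0, 0, 0],
  [0, 0, 0],
  [0, 0, 0],
  [0, 0, 0],
  [0, 0, 0],
], jaw=[0.8, 0.8, 0.8, 0.8, 0.8, 0.8, 0.8, 0.8, 0.8, 0.8], yaw=[0.12, 0.12, 0.12, 0.12, 0.12, 0.12, 0.12, 0.12, 0.12, 0.12])

```text
time: 22.12
ee_pos: [0.5041, 0.1566, 0.3019]
tcp_rot: [-172.7, 0.1, 124.7]
wrist_force: [-0.1, -0.1, -2.2]
opening: 0.0438
grasp_force: 51.5
```

Emit:
move_arm([
  [0, 0, 0],
  [0, 0, 0],
  [0, 0, 0],
  [0, 0, 0],
  [0, 0, 0],
  [0, 0, 0],
  [0, 0, 0],
  [0, 0, 0],
  [0, 0, 0],
  [0, 0, 0],
], jaw=[0.8, 0.8, 0.8, 0.8, 0.8, 0.8, 0.8, 0.8, 0.8, 0.8], yaw=[0.12, 0.12, 0.12, 0.12, 0.12, 0.12, 0.12, 0.12, 0.12, 0.12])

```text
time: 22.95
ee_pos: [0.5041, 0.1566, 0.302]
tcp_rot: [-172.6, 0.2, -166.5]
wrist_force: [-0.0, -0.3, -1.3]
opening: 0.0443
grasp_force: 51.5
```

Emit:
move_arm([
  [0, 0, 0],
  [0, 0, 0],
  [0, 0, 0],
  [0, 0, 0],
  [0, 0, 0],
  [0, 0, 0],
  [0, 0, 0],
  [0, 0, 0],
  [0, 0, 0],
  [0, 0, 0],
], jaw=[0.8, 0.8, 0.8, 0.8, 0.8, 0.8, 0.8, 0.8, 0.8, 0.8], yaw=[0.12, 0.12, 0.12, 0.12, 0.12, 0.12, 0.12, 0.12, 0.12, 0.12])

```text
time: 23.78
ee_pos: [0.504, 0.1565, 0.3021]
tcp_rot: [-172.5, 0.2, -97.8]
wrist_force: [-0.6, 0.2, -1.2]
opening: 0.0446
grasp_force: 51.5
```

Emit:
move_arm([
  [0, 0, 0],
  [0, 0, 0],
  [0, 0, 0],
  [0, 0, 0],
  [0, 0, 0],
  [0, 0, 0],
  [0, 0, 0],
  [0, 0, 0],
  [0, 0, 0],
  [0, 0, 0],
], jaw=[0.8, 0.8, 0.8, 0.8, 0.8, 0.8, 0.8, 0.8, 0.8, 0.8], yaw=[0.12, 0.12, 0.12, 0.12, 0.12, 0.12, 0.12, 0.12, 0.12, 0.12])

```text
time: 24.62
ee_pos: [0.504, 0.1565, 0.3021]
tcp_rot: [-172.5, 0.0, -29.0]
wrist_force: [-0.2, -0.6, -0.5]
opening: 0.044
grasp_force: 51.5
```

```bash
python3 -c "
from workcell import bot
o=bot.get_obs();print(o['q'].round(1),o['tcp_rot'],o['ee_pos'])"
```

```text
[  16.1   -2.1   -8.7   78.1    5.3 -134.6] [-1.72510406e+02  3.39000878e-02 -2.90045365e+01] [0.50397904 0.15648024 0.30205367]
```

Now run into the opposite wrist limit (q6 = -180) with small steps.

Emit:
move_arm([
  [0, 0, 0],
  [0, 0, 0],
  [0, 0, 0],
  [0, 0, 0],
  [0, 0, 0],
  [0, 0, 0],
  [0, 0, 0],
  [0, 0, 0],
], jaw=[0.8, 0.8, 0.8, 0.8, 0.8, 0.8, 0.8, 0.8], yaw=[0.12, 0.12, 0.12, 0.12, 0.12, 0.12, 0.12, 0.05])

```text
time: 25.28
ee_pos: [0.4931, 0.1871, 0.3023]
tcp_rot: [-173.8, 0.0, 19.2]
wrist_force: [0.0, 0.6, -1.7]
opening: 0.0442
grasp_force: 51.5
```

```bash
python3 -c "
from workcell import bot
o=bot.get_obs();print(o['q'].round(1),o['tcp_rot'],o['ee_pos'])"
```

```text
[  19.5    1.1   -5.4   83.6    6.2 -179.7] [-1.73846873e+02  4.72756093e-02  1.91652997e+01] [0.49311234 0.18706515 0.30225982]
```

Emit:
move_arm([
  [0.0, -0.025, 0],
  [0.0, -0.025, 0],
  [0.0, -0.025, 0],
], jaw=[0.8, 0.8, 0.8], yaw=[0, 0, 0])

```text
time: 25.53
ee_pos: [0.4794, 0.1502, 0.3023]
tcp_rot: [-175.5, 0.0, 16.2]
wrist_force: [-0.2, -0.6, -0.4]
opening: 0.0443
grasp_force: 51.6
```

```bash
python3 -c "
from workcell import bot
o=bot.get_obs();print(o['q'].round(1),o['tcp_rot'],o['ee_pos'])"
```

```text
[  16.4   -2.3   -8.7   83.6    4.5 -179.8] [-1.75450210e+02  4.54460382e-02  1.62231422e+01] [0.47941805 0.15021127 0.30234552]
```

Emit:
move_arm([
  [0.004, -0.025, 0],
  [0.004, -0.025, 0],
  [0.004, -0.025, 0],
  [0.004, -0.025, 0],
  [0.004, -0.025, 0],
  [0.0, 0.0, 0],
], jaw=[0.8, 0.8, 0.8, 0.8, 0.8, 0.8], yaw=[0, 0, 0, 0, 0, 0])

```text
time: 26.03
ee_pos: [0.4821, 0.0968, 0.3022]
tcp_rot: [-178.3, 0.1, 10.9]
wrist_force: [-0.6, -0.6, -1.5]
opening: 0.0438
grasp_force: 51.6
```

Emit:
move_arm([
  [0.004, -0.025, 0],
  [0.004, -0.025, 0],
  [0.004, -0.023, 0],
  [0.0, 0.0, 0],
], jaw=[0.8, 0.8, 0.8, 0.8], yaw=[0, 0, 0, 0])

```text
time: 26.37
ee_pos: [0.4871, 0.0678, 0.3022]
tcp_rot: [180.0, 0.1, 7.9]
wrist_force: [0.7, -0.2, -0.8]
opening: 0.0443
grasp_force: 51.6
```

```bash
python3 -c "
from workcell import bot
o=bot.get_obs();print(o['q'].round(1),o['tcp_rot'],o['ee_pos'])"
```

```text
[   7.9   -3.7  -10.    83.8   -0.  -179.9] [1.79986702e+02 1.31874637e-01 7.87218891e+00] [0.48706803 0.06779262 0.30222096]
```

Emit:
move_arm([
  [-0.0012, 0.0234, 0],
  [-0.0012, 0.0234, 0],
  [-0.0012, 0.0234, 0],
  [-0.0012, 0.0234, 0],
  [-0.0012, 0.0234, 0],
  [-0.0012, 0.0234, 0],
], jaw=[0.8, 0.8, 0.8, 0.8, 0.8, 0.8], yaw=[-0.03, -0.03, -0.02, -0.02, -0.02, -0.02])

```text
time: 26.87
ee_pos: [0.4794, 0.2108, 0.3023]
tcp_rot: [-179.9, 0.1, -0.1]
wrist_force: [-0.8, 0.4, -1.1]
opening: 0.0441
grasp_force: 51.7
```

Emit:
move_arm([
  [-0.0012, 0.0234, 0],
  [-0.0012, 0.0234, 0],
  [-0.0012, 0.0234, 0],
  [-0.0012, 0.0234, 0],
  [-0.0012, 0.0234, 0],
  [-0.0012, 0.0234, 0],
  [0, 0, 0],
  [0, 0, 0],
], jaw=[0.8, 0.8, 0.8, 0.8, 0.8, 0.8, 0.8, 0.8], yaw=[-0.02, -0.02, -0.02, -0.02, -0.02, -0.02, 0, 0])

```text
time: 27.53
ee_pos: [0.4721, 0.351, 0.3018]
tcp_rot: [-180.0, 0.2, -6.8]
wrist_force: [0.9, 0.1, -2.4]
opening: 0.0443
grasp_force: 51.7
```

Emit:
move_arm([
  [0.001, -0.002, -0.03],
  [0, 0, -0.035],
  [0, 0, -0.03],
  [0, 0, -0.008],
  [0, 0, -0.004],
  [0, 0, 0],
  [0, 0, 0],
], jaw=[0.8, 0.8, 0.8, 0.8, 0.8, 0.8, 0.8], yaw=[0, 0, 0, 0, 0, 0, 0])

```text
time: 28.12
ee_pos: [0.474, 0.3481, 0.1973]
tcp_rot: [-179.8, 0.0, -6.9]
wrist_force: [1.3, -0.2, -0.5]
opening: 0.044
grasp_force: 51.8
```

Emit:
move_arm([
  [0, 0, -0.0025],
  [0, 0, -0.0015],
  [0, 0, -0.001],
  [0, 0, 0],
], jaw=[0.8, 0.8, 0.8, 0.8], yaw=[0, 0, 0, 0])

```text
time: 28.45
ee_pos: [0.4737, 0.3482, 0.1922]
tcp_rot: [-179.8, 0.0, -6.9]
wrist_force: [-2.4, -1.2, 7.6]
opening: 0.0439
grasp_force: 52.6
```

Emit:
move_arm([
  [0, 0, 0],
  [0, 0, 0],
  [0, 0, 0],
  [0, 0, 0.02],
  [0, 0, 0.03],
  [0, 0, 0.04],
  [0, 0, 0.02],
], jaw=[0.4, 0.3, 0.3, 0.3, 0.3, 0.3, 0.3], yaw=[0, 0, 0, 0, 0, 0, 0])

```text
time: 29.03
ee_pos: [0.4735, 0.3481, 0.3045]
tcp_rot: [-179.8, -0.0, -6.9]
wrist_force: [1.3, 0.9, 0.1]
opening: 0.0596
grasp_force: 0.0
```

Emit:
move_arm([
  [-0.0017, -0.0284, 0],
  [-0.0017, -0.0284, 0],
  [-0.0017, -0.0284, 0],
  [-0.0017, -0.0284, 0],
  [-0.0017, -0.0284, 0],
  [-0.0017, -0.0284, 0],
  [-0.0017, -0.0284, 0],
], jaw=[0, 0, 0, 0, 0, 0, 0], yaw=[-0.0494, -0.0494, -0.0494, -0.0494, -0.0494, -0.0494, -0.0494])

```text
time: 29.62
ee_pos: [0.4611, 0.1479, 0.3003]
tcp_rot: [-179.9, 0.1, -26.8]
wrist_force: [0.3, 0.1, 0.1]
opening: 0.0855
grasp_force: 0.0
```

Emit:
move_arm([
  [-0.0017, -0.0284, 0],
  [-0.0017, -0.0284, 0],
  [-0.0017, -0.0284, 0],
  [-0.0017, -0.0284, 0],
  [-0.0017, -0.0284, 0],
  [-0.0017, -0.0284, 0],
  [-0.0017, -0.0284, 0],
  [0, 0, 0],
], jaw=[0, 0, 0, 0, 0, 0, 0, 0], yaw=[-0.0494, -0.0494, -0.0494, -0.0494, -0.0494, -0.0494, -0.0494, 0])

```text
time: 30.28
ee_pos: [0.4491, -0.053, 0.3004]
tcp_rot: [-180.0, 0.1, -46.9]
wrist_force: [-1.3, 1.2, -0.0]
opening: 0.0854
grasp_force: 0.0
```

Run:
```python
from h import *
print(bot.get_obs()["ee_pos"])
im=camera("top")[...,::-1]
s=camera("side")[...,::-1]
a=cv2.resize(im[190:390,110:310],None,fx=2,fy=2);b=cv2.resize(s[255:455,250:450],None,fx=2,fy=2)
cv2.imwrite("pics/c3.png",np.hstack([a,b]))
for n in M:
    for d in outline_of(n,"clip_a"):
        if d["confidence"]>.3:
            e,p=fit("clip_a",{n:d["mask"]},np.arange(0,6.2,.52))
            print(n,np.round(d["xy"]),round(d["confidence"],2),round(e,2),p.round(3))
```

```text
[ 0.44914733 -0.05295833  0.30037361]
top [255. 288.] 0.85 0.12 [0.464 0.13  2.288]
top [295. 330.] 0.71 0.09 [ 0.387  0.052 -0.429]
top [505. 307.] 0.67 0.11 [ 0.422 -0.351  4.57 ]
top [235. 338.] 0.56 0.09 [0.372 0.16  0.32 ]
side [394. 283.] 0.64 0.07 [ 0.383  0.05  -0.424]
side [362. 308.] 0.61 0.13 [0.46  0.129 2.237]
```

View pics/c3.png

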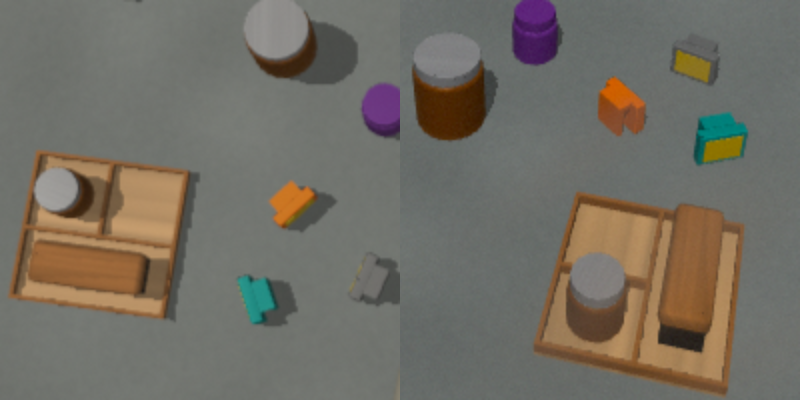

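Emit:
move_arm([
  [0.0016, 0.0228, 0],
  [0.0016, 0.0228, 0],
  [0.0016, 0.0228, 0],
  [0.0016, 0.0228, 0],
  [0.0016, 0.0228, 0],
  [0.0016, 0.0228, 0],
  [0.0016, 0.0228, 0],
  [0.0016, 0.0228, 0],
  [0, 0, 0],
  [0, 0, 0],
], jaw=[0, 0, 0, 0, 0, 0, 0, 0, 0, 0], yaw=[-0.01, -0.01, -0.01, 0, 0, 0, 0, 0, 0, 0])

```text
time: 31.32
ee_pos: [0.462, 0.1347, 0.3001]
tcp_rot: [-180.0, 0.1, -48.0]
wrist_force: [-0.3, -0.4, -0.8]
opening: 0.0854
grasp_force: 0.0
```

Emit:
move_arm([
  [0, -0.004, -0.03],
  [0, 0, -0.035],
  [0, 0, -0.035],
  [0, 0, -0.016],
  [0, 0, 0],
  [0, 0, 0],
  [0, 0, 0],
  [0, 0, 0],
  [0, 0, 0],
  [0, 0, 0],
], jaw=[0, 0, 0, 0, 0, 0.5, 0.9, 0.9, 0.9, 0.9], yaw=[0, 0, 0, 0, 0, 0, 0, 0, 0, 0], force=40)

```text
time: 32.15
ee_pos: [0.4627, 0.1289, 0.1855]
tcp_rot: [-179.8, 0.1, -48.2]
wrist_force: [-0.4, 0.5, 12.7]
opening: 0.0252
grasp_force: 12.9
```

Emit:
move_arm([
  [0, 0, 0],
  [0, 0, 0],
], jaw=[0.9, 0.9], yaw=[0, 0])

```text
time: 32.32
ee_pos: [0.4628, 0.1289, 0.1856]
tcp_rot: [-179.8, 0.1, -48.2]
wrist_force: [-1.4, -0.2, 7.3]
opening: 0.0253
grasp_force: 40.2
```

Emit:
move_arm([
  [0, 0, 0.02],
  [0, 0, 0.04],
  [0, 0, 0.04],
  [0, 0.021, 0],
  [0, 0.021, 0],
  [0, 0.021, 0],
  [0, 0.021, 0],
  [0, 0.021, 0],
  [0, 0.021, 0],
  [0, 0.021, 0],
], jaw=[0.9, 0.9, 0.9, 0.9, 0.9, 0.9, 0.9, 0.9, 0.9, 0.9], yaw=[0, 0, 0, 0.1, 0.1, 0.1, 0.1, 0.1, 0.1, 0.1])

```text
time: 33.15
ee_pos: [0.4622, 0.2769, 0.2845]
tcp_rot: [-179.9, 0.1, -7.8]
wrist_force: [0.3, 0.2, -0.2]
opening: 0.0253
grasp_force: 39.4
```

Emit:
move_arm([
  [0, 0, 0],
  [0, 0, 0],
  [0, 0, 0],
], jaw=[0.9, 0.9, 0.9], yaw=[0, 0, 0])

```text
time: 33.4
ee_pos: [0.4623, 0.2755, 0.2843]
tcp_rot: [-180.0, 0.1, -8.2]
wrist_force: [0.5, -0.6, -0.4]
opening: 0.0256
grasp_force: 39.5
```

Target z ≈ 0.1895.

Emit:
move_arm([
  [0, 0, -0.03],
  [0, 0, -0.03],
  [0, 0, -0.02],
  [0, 0, -0.008],
  [0, 0, -0.005],
  [0, 0, 0],
  [0, 0, 0],
], jaw=[0.9, 0.9, 0.9, 0.9, 0.9, 0.9, 0.9], yaw=[0, 0, 0, 0, 0, 0, 0])

```text
time: 33.98
ee_pos: [0.4628, 0.2757, 0.1926]
tcp_rot: [-179.9, 0.1, -8.2]
wrist_force: [0.5, -0.7, 0.1]
opening: 0.0254
grasp_force: 39.5
```

Emit:
move_arm([
  [0, 0, -0.0015],
  [0, 0, -0.0013],
  [0, 0, 0],
  [0, 0, 0],
  [0, 0, 0],
  [0, 0, 0.02],
  [0, 0, 0.035],
  [0, 0, 0.04],
  [0, 0, 0.03],
], jaw=[0.9, 0.9, 0.9, 0.6, 0.5, 0.5, 0.5, 0.5, 0.5], yaw=[0, 0, 0, 0, 0, 0, 0, 0, 0])

```text
time: 34.73
ee_pos: [0.4621, 0.2757, 0.3162]
tcp_rot: [-179.9, 0.1, -8.1]
wrist_force: [0.7, -0.9, 0.8]
opening: 0.0424
grasp_force: 0.0
```

Emit:
move_arm([
  [0, -0.028, 0],
  [0, -0.028, 0],
  [0, -0.028, 0],
  [0, -0.028, 0],
  [0, -0.028, 0],
  [0, -0.028, 0],
  [0, -0.028, 0],
  [0, -0.028, 0],
  [0, -0.028, 0],
  [0, -0.028, 0],
], jaw=[0.5, 0.5, 0.5, 0.5, 0.5, 0.5, 0.5, 0.5, 0.5, 0.5], yaw=[-0.02, -0.02, -0.02, -0.02, -0.02, -0.02, -0.02, -0.02, -0.02, -0.02])

```text
time: 35.57
ee_pos: [0.462, -0.0055, 0.3135]
tcp_rot: [-179.9, 0.1, -19.6]
wrist_force: [0.3, 1.6, 0.2]
opening: 0.0427
grasp_force: 0.0
```

Run:
```python
from h import *
im=camera("top")[...,::-1]
s=camera("side")[...,::-1]
cv2.imwrite("pics/c4.png",np.hstack([im[100:400,100:500],s[150:450,130:530]]))
```

```text
(no output)
```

View pics/c4.png

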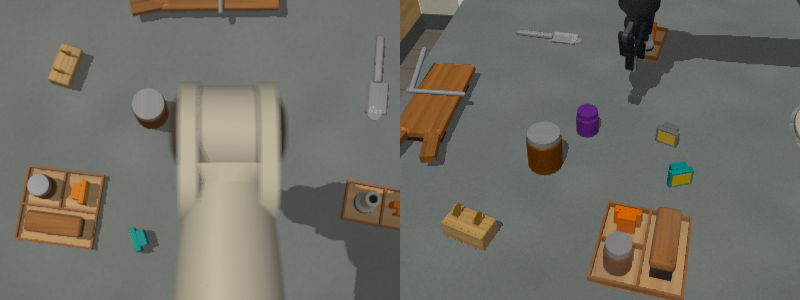

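All five placed things stand in their compartments; the bigger jar, key block, shoehorn and look-alikes are unmoved. Handing in.

```bash
python3 -c "
from workcell import bot
print(bot.job_done())"
```

```text
the job is handed in; nothing more can be done
None
```

Both kits are made up and the job is handed in: the torch and one reflector clip are in the walk tray, and the brush, smaller jar and other clip are in the boot-care tray, with everything else left where it was.

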